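Dock and lock the gas filter cartridge

TASK

Push the gas filter cartridge along its slide until its plug is fully home in the quick coupler. Then draw the coupler's sprung collar back by its upright lever, away from the cartridge, turn it all the way over to the locked side, and let it spring forward into its locking notch. Leave the other things on the bench where they are, and let go of everything at the end.

Things in the scene. Friction and masses are not known exactly. Their poses are not given: they have to be found in the camera images.
- dock: Fixed docking unit: base plate 130 x 420 mm, white manifold block (100 x 60 mm, 135 mm high) at its y -155 to -95 mm end. Origin on the bench below the coupler's mouth, z up; +y runs along the level coupler axis, 90 mm above the bench, from manifold to cartridge; +x across it. The steel collar, 68 mm across, spans y -66 to -30 mm when forward.
- cartridge (a joint): Cartridge along its slide, m: 0 = plug fully home (hard stop), up to 0.075 = drawn out along the dock's +y. It moves stiffly (3 N of friction) and stays where it is left. The collar's locking claws can pass behind its ears only when it is within about 3 mm of home.
- cartridge_end (a point): Centre of the flat rear face of the cartridge, a level grey metal canister 54 mm across and 120 mm long, 90 mm above the bench, its brass plug at the other end. The face looks along the dock's +y; push it towards -y. It lies 150 mm from the dock's origin along y when home.
- lock_ring (a joint): Turn of the collar with its lever, rad: about 0 = unlocked, lever leaning 0.5 rad from upright towards the dock's +x; 1.0 = locked (hard stop), leaning 0.5 rad towards -x. It turns easily and stays where left, but only while the collar is drawn back over 9 mm; in either notch it has about 0.1 rad of play.
- sleeve (a joint): How far the collar and lever are drawn back along the dock's -y, m: 0 = sprung fully forward in a notch, 0.014 = fully back (hard stop). The spring pushes forward with 5 N at 0, 9 N at 0.014. Let go half-way round, the collar stands on the ridge between the notches, 9 to 10 mm back.
- lever_corner (a point): Top of the inside corner of the lever's end, 115 mm from the coupler axis; moves with the lever. The end is an L seen from above: two plates 6 mm thick, 50 mm high, from here towards the axis. One reaches 30 mm from the corner towards the dock's +x (draw back by its face towards the cartridge), the other 40 mm towards +y (push its +x face to turn to locked).
- lever_foot (a point): Foot of the same inside corner of the lever, 65 mm from the coupler axis. Below it only a 10 mm wide stem joins the lever to the collar. A shut gripper in the corner, pointing down, tips 70 to 75 mm above the coupler axis, bears on both plates all the way round.
- reagent_bottle: Bystander: brown glass bottle 66 mm across, 150 mm high, standing beyond the dock. Origin at its base.
- spanner: Bystander: steel spanner 170 mm long, lying to the robot's right. Origin at its underside.
- spare_cartridge: Bystander: spare filter cartridge 54 mm across and 146 mm high, standing upright beyond the dock. Origin at its base.
- vial_tray: Bystander: grey tray of vials 100 x 140 mm, 57 mm high, to the robot's left. Origin at its base.

How it is judged:
By the outcome, as a careful person would: the job done as asked, in the order asked, and still so for the second after the job is handed in, with the robot touching nothing.
It also fails if it takes over 58 s, if anything falls off the work surface, if the arm or the gripper's body presses on something with over 40 N, if the wrist force passes 120 N, or if a joint passes its speed limit or range.

ROBOT

A 6-joint arm with a two-finger parallel gripper is mounted at the origin on the work surface. World frame = base frame: x ahead of the robot, y to its left, z up, the work surface at z = 0. Lengths are in mm, angles in rad, forces in N, time in s.
With the tool pointing down it reaches from about 300 to 775 mm from the base axis. Payload 14.6 kg.
Tool frame: the origin (TCP) lies on the centre line of the jaws, within the pads' length; the fingertips stand 19 mm ahead of it and the grasp point (between the pads) is the TCP (bot.tip_reach is the distance from the TCP to the fingertips, in mm); y points along the fingers, x is the direction in which the jaws open and shut, and the axes are right-handed (so a half turn about y gives the same grasp; the last joint's range is limited). The gripper opens to 85 mm and grips with 20 to 120 N. Pads are 22 mm wide; open, the fingers measure 114 mm over their backs; the gripper's body (76 mm by 85 mm) begins 54 mm behind the grasp point. The pads swing forward as they close: fully open they stand 13 mm farther back than shut.
Start: joints at [1.214, 0.3, 1.521, -0, 1.321, -0.067], TCP at [157.166, 527.056, 250.281] pointing down, gripper open.
Joint ranges: [-3.03, 3.03], [-0.79, 2.21], [0.23, 2.52], [-1.04, 4.18], [0, 3.07], [-2.55, 2.55]. Speed limits (rad/s): [2.22, 2.22, 2.57, 3.14, 3.14, 3.14].

INTERFACE

Orientations are given as a unit quaternion [w, x, y, z].
In Python, from rig import bot gives the robot as it stands. Calls block until the motion is done:
- bot.move_to(position, orientation): joint-space move of the TCP to a pose.
- bot.servo_line(position, attitude=None, speed=150, until_force=None): straight line of the TCP; attitude=None keeps the orientation; speed is the mean speed in mm/s. With until_force (N) it stops when the force on the tool has changed by that much, and returns True; else False.
- bot.move_joints(angles): joint-space move.
- bot.move_gripper(opening, grip_force=None): finger opening in mm; grip_force is the grip in N (None keeps the last); returns when the fingers have stopped.
- bot.dwell(seconds).
- bot.ik(position, orientation): joint angles nearest the present ones, or None.
- bot.read_state(): the state.
- bot.read_camera(name): name is "side" or "top" or "wrist"; returns a dict with "image" (384x512x3 uint8, blue, green, red), "depth" (384x512 float32, mm along the optical axis (not along the pixel's ray), 0 where there is no reading), "fovy" (degrees; the focal length in pixels is half the picture's height over the tangent of half this angle, whatever the lens; pixels are square), "cx", "cy" (the principal point, pixels), "eye" and "attitude" of the camera in the world; the wrist camera has in their place "mount" (4x4, takes a point from camera to tool coordinates, whose origin is the TCP and whose axes are the tool frame's). Camera axes: x right, y down, z forward; pixel columns grow to the right and rows downward; lengths in mm; the calibration is good to about 2 mm. A picture is of the moment at which its call begins: read the wrist's pose just before it.
A pose or a line that the arm cannot do raises bot.MotionError and nothing moves.
- bot.finish_job(): hands the job in, once; it reports no verdict.
The state is a dict: "clock": time; "joint_positions": joint angles; "qvel": joint speeds; "effort": joint torques, N m; "ee_pos": TCP position; "tool_rot": TCP orientation; "ft_force": force on the tool from outside, world axes, zero at the start; "moment": the same for the moment, N m; "grip_width": finger opening in mm.
Only numpy, scipy, OpenCV 4.12 (cv2) and the standard library are available. Lean on these libraries where they do the work, as an engineer would, in place of code of your own. Each camera call takes 0.05 s, during which the arm holds its last target. There are 200 camera calls.

## Working session

There is one attempt and no reset: what is moved stays moved. The work goes in short steps, each a Python script; the robot and the scene stay as the last script left them, time stands still between calls to the robot, and variables do not carry over. Pictures are saved under pics/ and viewed, about 8 in all and at most 12, crops included, and the job is handed in when it is done.

```bash
ls; mkdir -p pics; cat > h.py <<'E'
import numpy as np, cv2
from rig import bot
from scipy.spatial.transform import Rotation as R
def rot(q): return R.from_quat([q[1],q[2],q[3],q[0]]).as_matrix()
def quat(M):
    q=R.from_matrix(M).as_quat(); return [q[3],q[0],q[1],q[2]]
def cloud(c):
    "world points HxWx3 of a fixed camera"
    h,w=c["depth"].shape; f=h/2/np.tan(np.radians(c["fovy"])/2)
    u,v=np.meshgrid(np.arange(w),np.arange(h)); d=c["depth"]
    P=np.stack([(u-c["cx"])/f*d,(v-c["cy"])/f*d,d],-1)
    A=np.array(c["attitude"]); A=rot(A) if A.size==4 else A
    return P@A.T+np.array(c["eye"])
E
python3 - <<'E'
from h import *
for n in("top","side"):
    c=bot.read_camera(n); cv2.imwrite(f"pics/{n}0.png",c["image"]); np.savez(f"{n}0.npz",**c)
    print(n,c["fovy"],c["eye"],c["attitude"],c["cx"],c["cy"],(c["depth"]>0).mean())
s=bot.read_state();print(s)
E
```

```text
pics
top 57.81811060302995 [ 362.86496388   48.02908209 1067.59017812] [-0.07556521  0.71200633 -0.69460851  0.06968425] 263.3639391253217 191.51881231386812 0.9962565104166666
side 44.085763778538904 [  120.48041749 -1030.48529248   944.56998894] [-0.45270064  0.86774857 -0.18667263  0.08501701] 254.36600280945973 194.96211833072425 0.9956817626953125
{'clock': 0.1, 'joint_positions': array([ 1.21440049e+00,  3.00398579e-01,  1.52154805e+00, -9.88191061e-06,
        1.32073202e+00, -6.66545744e-02]), 'qvel': array([ 0.00120567, -0.00017507,  0.00013074, -0.002079  , -0.00089875,
        0.00052818]), 'effort': array([ 3.24442299e-04, -5.44371665e+01, -3.62377489e+01, -8.68188499e-05,
        2.99919819e-03, -3.26488021e-05]), 'ee_pos': array([157.09816525, 526.86911885, 249.77506644]), 'tool_rot': array([-0.56673261,  0.56715519,  0.42226011, -0.42290133]), 'ft_force': array([-0.54500578, -0.71283529, -0.72431425]), 'moment': array([-0.01159091, -0.05000023, -0.01169821]), 'grip_width': 85.04371721875323}
```

View pics/top0.png

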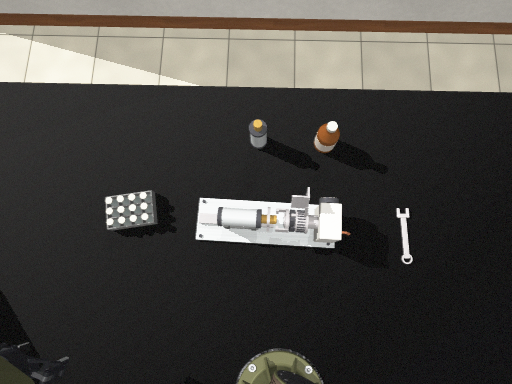

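View pics/side0.png

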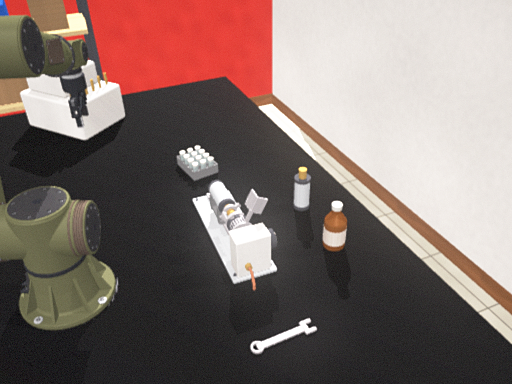

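Top view: the dock lies left–right, cartridge at (240,217), manifold at (330,220), lever at (302,200) leaning up in the picture (world +x). Side view: the lever is at (256,203). Now measuring with the depth.

```bash
python3 - <<'E'
from h import *
c=dict(np.load("top0.npz")); P=cloud(c); im=c["image"]
x,y,z=P[...,0],P[...,1],P[...,2]
roi=np.zeros(z.shape,bool); roi[185:255,185:350]=1
print("bench z",np.median(z[260:300,200:330]))
br=im.min(-1)>120
pl=roi&(z<25)&br
pts=P[roi&(z>-5)&(z<25)&br]
print("plate z",np.median(pts[:,2]),len(pts), cv2.minAreaRect(pts[:,:2].astype(np.float32)))
m=roi&(z>128)&(z<142); m[:,:315]=0
print("manifold",np.median(z[m]),m.sum(),cv2.minAreaRect(P[m][:,:2].astype(np.float32)))
# cartridge: top line
m=roi&(z>100)&(z<125); m[:,290:]=0
q=P[m]; print("cart",m.sum(),q.min(0),q.max(0)); 
for r in range(188,232,3): print(r,[int(v) for v in z[r,196:320:4]])
print("lever"); 
for r in range(184,216,2): print(r,[int(v) for v in z[r,286:318:2]])
big=cv2.resize(im[175:260,185:355],None,fx=4.6,fy=4.6,interpolation=cv2.INTER_CUBIC); cv2.imwrite("pics/topcrop.png",big)
E
```

```text
bench z -0.04687795005327189
plate z 12.14191713499713 3145 ((513.6715698242188, 51.85380554199219), (422.64263916015625, 180.52366638183594), 88.09027099609375)
manifold 134.745702004951 822 ((482.2295837402344, -123.70896911621094), (58.89436721801758, 100.34642791748047), 88.15554809570312)
cart 990 [453.30529857 -15.10584268 100.01379713] [520.12148676 185.34003014 123.25007891]
188 [0, 1, 0, 1, 0, 0, 0, 1, -1, -2, 2, 2, 0, 0, 2, 0, 0, -1, -3, 0, -2, 2, 0, 0, 0, 0, 0, 4, 179, 0, 0]
191 [-2, -2, -1, 0, 0, 3, 0, -2, 0, -2, 0, 2, -1, 1, -1, 1, 0, 1067, -4, 2, -2, 2, -2, -1, 5, 3, -1, 0, 184, 1, 2]
194 [-1, 1, 1, 2, -4, 1, 0, 0, 1, -2, 0, 1, -4, 0, 1, 0, 0, 0, -1, 1067, -1, 1, 3, -2, -1, 0, 0, 1, 188, 1, 0]
197 [1, 0, -1, 1, -4, 5, 2, 0, 0, 2, 0, -3, 1, 2, 0, 1, 0, -1, -2, 2, -2, -2, -3, 0, 190, 194, 193, 192, 196, 0, 1]
200 [-1, 13, 19, 9, 10, 12, 12, 13, 10, 13, 11, 12, 12, 11, -1, -2, -1, 0, 0, -4, -2, 0, 0, -3, 177, 177, 177, 181, 181, 1, -2]
203 [-1, 10, 9, 11, 11, 8, 12, 13, 14, 15, 13, 13, 13, 1067, 12, 14, 11, 11, 13, 12, 12, 10, 13, 8, 166, 167, 168, 172, 170, 1, 2]
206 [0, 
[... 1681 characters left out ...]
92, 191, -1, 0, 0, -2]
198 [0, 0, 1, 187, 187, 186, 186, 188, 191, 188, 190, 189, 1, 3, 1, 0]
200 [-1, -3, 0, 177, 180, 177, 180, 177, 182, 181, 183, 181, 2, 1, 1, -2]
202 [-4, 0, 0, 175, 171, 174, 174, 172, 174, 172, 176, 175, 2, 1, -1, 0]
204 [14, 16, 12, 160, 163, 160, 165, 165, 165, 166, 164, 169, 8, 7, 9, -3]
206 [14, 13, 8, 158, 154, 156, 156, 159, 156, 156, 159, 156, 11, 14, 9, 12]
208 [13, 13, 13, 9, 10, 13, 12, 10, 13, 151, 156, 152, 9, 11, 12, 61]
210 [107, 106, 105, 105, 105, 93, 104, 104, 95, 99, 147, 10, 13, 10, 12, 59]
212 [113, 114, 108, 109, 108, 110, 110, 109, 110, 130, 140, 118, 10, 17, 15, 60]
214 [120, 115, 108, 117, 114, 115, 116, 113, 114, 128, 130, 117, 14, 11, 16, 62]
```

View pics/topcrop.png

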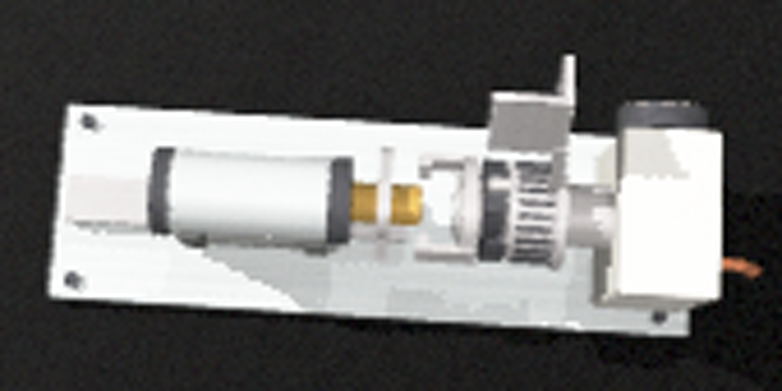

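Crop: white cartridge body with dark rear cap at (150,195), brass plug at (405,205) short of the coupler, L lever with corner at about (565,100).

```bash
python3 - <<'E'
from h import *
c=dict(np.load("top0.npz")); P=cloud(c); im=c["image"]
x,y,z=P[...,0],P[...,1],P[...,2]
roi=np.zeros(z.shape,bool); roi[185:255,185:350]=1
pl=(roi&(z>5)&(z<40)&(im.min(-1)>90)).astype(np.uint8)
k=cv2.connectedComponentsWithStats(pl)[1:3]; L=k[0]==1+np.argmax(k[1][1:,4])
q=P[L&(z<16)][:,:2].astype(np.float32); print("plate",cv2.minAreaRect(q))
# plate edges: lower (near) edge in columns 205..310 and upper edge 205..280
f=192/np.tan(np.radians(c["fovy"])/2); A=rot(c["attitude"])
def ray(u,v,h):
    d=A@np.array([(u-c["cx"])/f,(v-c["cy"])/f,1]); return np.array(c["eye"])+d*(h-c["eye"][2])/d[2]
g=im.min(-1).astype(float)
lo=[];up=[]
for u in range(205,325,4):
    for dirn,l in((1,lo),(-1,up)):
        if dirn<0 and u>282: continue
        col=g[:,u]; rs=range(232,260) if dirn>0 else range(212,185,-1)
        r=[v for v in rs if col[v]<70]
        if r: l.append(ray(u,r[0]-dirn*.5,12)[:2])
for n,l in(("near",lo),("far",up)):
    l=np.array(l); p=np.polyfit(l[:,1],l[:,0],1); print(n,p,np.std(l[:,0]-np.polyval(p,l[:,1])))
# cartridge axis by circle fit: highest points per column
m=roi&(z>95)&(z<125); m[:,265:]=0; q=P[m]
from scipy.optimize import least_squares
r=least_squares(lambda p: np.hypot(q[:,0]-p[0]-p[1]*(q[:,1]-120),q[:,2]-90)-27,[500,0.03],loss="soft_l1").x
print("cyl x at y=120, slope",r, "end y", np.percentile(q[:,1],[0,1,99,100]))
m=roi&(z>145)&(z<200);m[:,312:]=0;m[210:]=0
a=np.arctan(r[1]) ; ey=np.array([np.sin(a),np.cos(a),0]); ex=np.array([np.cos(a),-np.sin(a),0])
O=np.array([482.2,-123.7,0])+125*ey; print("O",O,"axis x there",r[0]+r[1]*(O[1]-120))
D=(P-O)@np.array([ex,ey,[0,0,1]]).T
for rr in range(188,212,2): print(rr,[(int(D[rr,u,0]),int(D[rr,u,1]),int(D[rr,u,2])) for u in range(290,313) if m[rr,u]][::3])
q=D[m]; w=q[q[:,2]>185]; print(w.min(0),w.max(0))
t=q[np.abs(np.arctan2(q[:,0],q[:,2]-90)-.5)<.6]; print("ang",np.percentile(np.arctan2(t[:,0],t[:,2]-90),[5,50,95]))
E
```

```text
plate ((488.736083984375, 50.535003662109375), (418.8569030761719, 130.09326171875), 87.8458251953125)
near [3.70857868e-02 4.21279180e+02] 0.8533206267938226
far [3.42937491e-02 5.52368482e+02] 0.8633631226405881
cyl x at y=120, slope [4.92008764e+02 3.83995738e-02] end y [ 54.74108907  57.55612625 184.56746294 185.93540507]
O [486.99641181   1.20794384   0.        ] axis x there 487.44719974054885
188 [(75, -56, 179)]
190 [(70, -54, 176)]
192 [(65, -55, 175)]
194 [(59, -55, 176)]
196 [(48, -15, 193), (49, -23, 191), (49, -30, 195), (50, -38, 190), (50, -45, 193), (51, -53, 190)]
198 [(44, -15, 187), (45, -23, 187), (46, -31, 186), (46, -39, 186), (46, -46, 188), (46, -54, 189)]
200 [(41, -16, 177), (41, -24, 178), (41, -32, 180), (42, -39, 180), (42, -47, 181), (42, -55, 182)]
202 [(37, -15, 167), (37, -22, 171), (37, -30, 173), (38, -38, 172), (38, -45, 174), (38, -53, 176)]
204 [(33, -15, 159), (33, -23, 163), (34, -31, 163), (34, -39, 165), (34, -46, 166), (35, -54, 164)]
206 [(29, -16, 155), (30, -24, 154), (30, -32, 157), (30, -39, 159), (31, -48, 155), (31, -55, 159)]
208 [(26, -51, 151), (26, -58, 155)]
210 []
[ 43.29894691 -59.77652417 185.05114232] [ 68.90245819 -15.24385846 196.76324936]
ang [0.40843141 0.43432493 0.61430623]
```

```bash
cat >> h.py <<'E'
a=np.arctan(0.0375); ey=np.array([np.sin(a),np.cos(a),0]); ex=np.array([np.cos(a),-np.sin(a),0]); ez=np.array([0,0,1.])
O=np.array([487.2,1.2,0])
def W(x,y,z): return O+x*ex+y*ey+z*ez     # dock -> world; z = height of the TCP
def Dk(p): d=np.array(p)-O; return np.array([d@ex,d@ey,d[2]])
Q=quat(np.stack([ex,-ez,ey],1)); Q2=quat(np.stack([-ex,-ez,-ey],1))
def st(n=""):
    s=bot.read_state(); print(n,"t%.1f"%s["clock"],"dock",Dk(s["ee_pos"]).round(1),"F",np.round([s["ft_force"]@ex,s["ft_force"]@ey,s["ft_force"][2]],1),"w%.1f"%s["grip_width"],flush=True); return s
E
python3 - <<'E'
from h import *
print(bot.tip_reach)
q0=bot.read_state()["joint_positions"]
for q in(Q,Q2):
    for p in(W(0,215,250),W(70,-30,181),W(-25,-40,181)):
        j=bot.ik(p,q); print(None if j is None else np.round(j,2))
E
```

```text
19.0
[ 0.34  0.28  1.55 -0.    1.31  0.38]
[-0.12  0.38  1.58 -0.    1.18 -0.08]
[-0.16  0.18  1.84 -0.    1.12 -0.12]
None
None
None
```

```bash
python3 - <<'E'
from h import *
bot.move_gripper(0,60); st()
bot.move_to(W(0,215,230),Q); st("above")
print(bot.servo_line(W(0,215,96),speed=120)); st("down")
print(bot.servo_line(W(0,180,96),speed=40,until_force=2.5)); st("touch?")
c=bot.read_camera("side"); cv2.imwrite("pics/side1.png",cv2.resize(c["image"][150:290,150:330],None,fx=4,fy=4))
E
```

```text
t0.9 dock [-349.5  513.1  250.3] F [-0.5 -1.4 -0.9] w0.0
above t2.5 dock [ -0.4 215.8 230.1] F [-0.3 -0.   0.1] w0.1
False
down t3.8 dock [  0.3 215.1  96.7] F [0.8 0.1 0.4] w-0.0
True
touch? t4.4 dock [ -0.  193.1  96. ] F [ 0.4 -1.2  3.3] w0.1
```

View pics/side1.png

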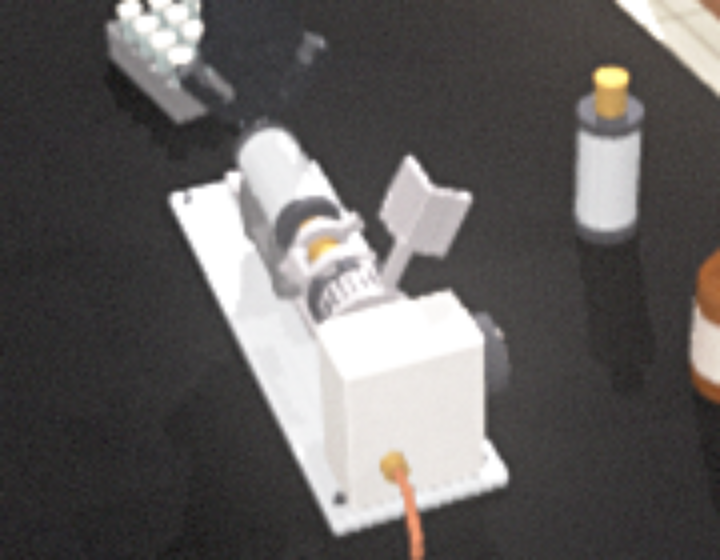

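The shut fingers (240,110) are at the cartridge's rear face. Pushing it home to the hard stop; the face is expected at y=150, so the TCP at about 161.

```bash
python3 - <<'E'
from h import *
print(bot.servo_line(W(0,170,96),speed=30,until_force=25)); st("a")
print(bot.servo_line(W(0,152,96),speed=15,until_force=20)); st("b")
E
```

```text
False
a t5.4 dock [1.000e-01 1.699e+02 9.610e+01] F [ 0.1 -0.4  1.1] w0.2
True
b t6.2 dock [  0.  159.7  96.1] F [0.3 4.3 3.2] w-0.2
```

```bash
python3 - <<'E'
from h import *
print(bot.servo_line(W(0,152,96),speed=10,until_force=25)); st("c")
bot.servo_line(W(0,185,96),speed=100); bot.servo_line(W(0,185,270),speed=200)
bot.move_to(W(80,-15,270),Q); st("over")
for n in("top","side"):
    c=bot.read_camera(n); np.savez(n+"1.npz",**c); P=cloud(c)
    d=(P-O)@np.array([ex,ey,ez]).T
    m=(abs(d[...,0])<22)&(d[...,2]>95)&(d[...,2]<122)&(d[...,1]>40)&(d[...,1]<200)
    print(n,"cart y range",np.percentile(d[m][:,1],[0,1,50,99,100]),m.sum())
cv2.imwrite("pics/side2.png",cv2.resize(c["image"][150:290,150:330],None,fx=4,fy=4))
E
```

```text
True
c t6.6 dock [ -0.  159.7  96.2] F [0.1 2.2 2.8] w0.3
over t8.8 dock [ 79.8 -14.  269.6] F [ 0.3 -0.   0.8] w0.2
top cart y range [ 54.74568497  57.35337618 103.53936763 147.54352476 149.06183724] 512
side cart y range [ 40.09600486  41.09996084  95.93292893 149.31328335 152.44973262] 314
```

View pics/side2.png

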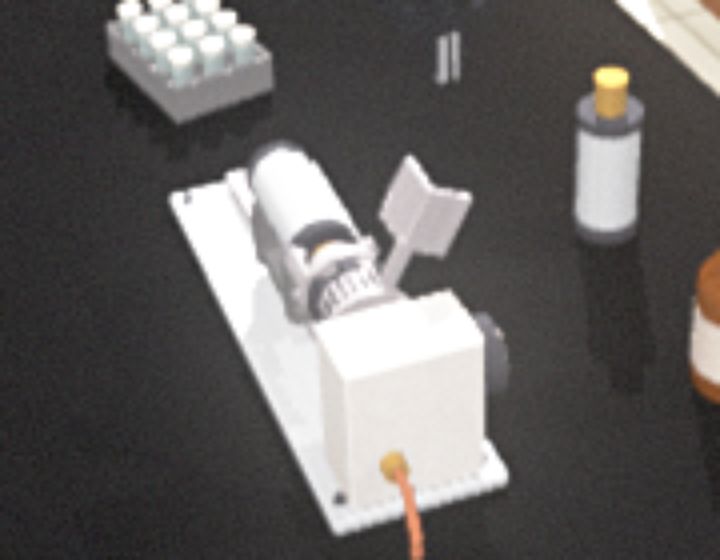

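Cartridge home (rear face at y≈149–150). Next, enter the lever corner and feel for the two plates.

```bash
python3 - <<'E'
from h import *
bot.servo_line(W(80,-30,270),speed=150)
print(bot.servo_line(W(80,-30,182),speed=120,until_force=10)); st("down")
print(bot.servo_line(W(55,-30,182),speed=25,until_force=3)); s=st("x touch")
x=Dk(s["ee_pos"])[0]
bot.servo_line(W(x+1,-30,182),speed=30)
print(bot.servo_line(W(x+1,-60,182),speed=25,until_force=3)); st("y touch")
c=bot.read_camera("side"); cv2.imwrite("pics/side3.png",cv2.resize(c["image"][150:290,150:330],None,fx=4,fy=4))
E
```

```text
False
down t10.1 dock [ 80.3 -29.9 182.8] F [0.6 0.5 0.2] w0.0
True
x touch t10.7 dock [ 67.4 -30.1 182.3] F [ 2.2 -0.3  2.5] w-0.2
True
y touch t11.6 dock [ 68.2 -45.6 181.6] F [1.4 2.6 0.7] w0.4
```

View pics/side3.png

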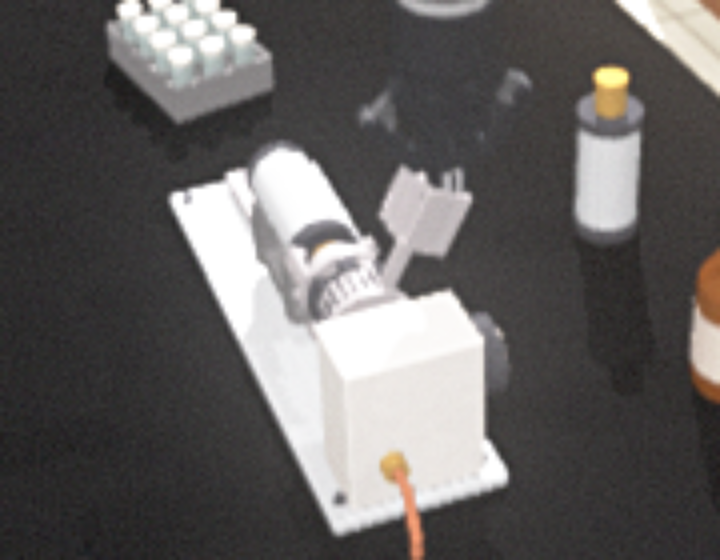

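Fingers are in the corner between both plates (450,185). Drawing back to the stop, then turning.

```bash
python3 - <<'E'
from h import *
for i in range(6):
    y=-47-3*i
    r=bot.servo_line(W(68.4,y,182),speed=25,until_force=14); s=st(f"draw {y}")
    if r: break
yb=Dk(s["ee_pos"])[1]; np.save("yb.npy",yb)
E
```

```text
draw -47 t11.9 dock [ 68.2 -46.5 181.6] F [ 0.1  5.5 -1.4] w0.3
draw -50 t12.2 dock [ 68.  -49.3 181.4] F [-1.6  7.  -2. ] w-0.4
draw -53 t12.5 dock [ 68.  -52.3 181.4] F [-1.   7.9 -1.8] w0.1
draw -56 t12.7 dock [ 67.9 -55.3 181.3] F [-1.5  8.1 -2.4] w0.5
draw -59 t13.0 dock [ 67.8 -58.1 181.3] F [-1.5  8.6 -1.4] w0.4
draw -62 t13.3 dock [ 67.7 -61.  181.2] F [-2.   9.7 -2.4] w0.2
```

```bash
python3 - <<'E'
from h import *
for x in (50,30,10,-10,-20,-45):
    r=bot.servo_line(W(x,-61.2,182),speed=35,until_force=9); s=st(f"turn {x} {r}")
    if r: break
c=bot.read_camera("side"); cv2.imwrite("pics/side4.png",cv2.resize(c["image"][150:290,150:330],None,fx=4,fy=4))
E
```

```text
turn 50 True t13.6 dock [ 63.7 -60.1 182.3] F [2.6 8.5 3.6] w0.2
```

View pics/side4.png

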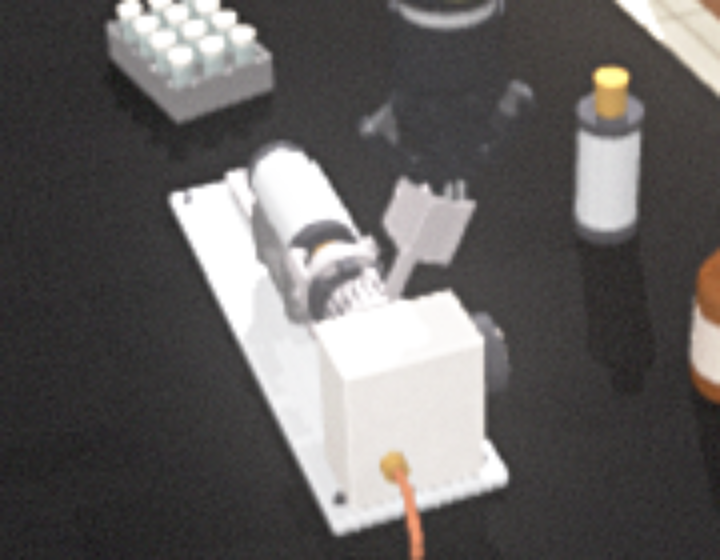

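The collar is visibly drawn back with the lever still on the unlocked side; the stop was probably just friction or a transient. Continuing with a higher threshold.

```bash
python3 - <<'E'
from h import *
for x in (55,45,30,15,0,-12,-20,-45):
    r=bot.servo_line(W(x,-60.8,182),speed=25 if x>-21 else 15,until_force=18); s=st(f"turn {x} {r}")
    if r: break
E
```

```text
turn 55 False t14.1 dock [ 56.1 -60.2 183.4] F [4.5 7.4 9.3] w-0.1
turn 45 False t14.7 dock [ 45.9 -60.1 183.2] F [3.5 7.1 8.4] w-0.1
turn 30 False t15.4 dock [ 30.8 -60.1 183.1] F [2.8 8.3 9.1] w0.1
turn 15 False t16.2 dock [ 15.9 -60.2 183.5] F [ 1.2  7.9 12. ] w0.2
turn 0 False t16.9 dock [  0.6 -60.1 182.8] F [1.3 9.5 6.5] w0.2
turn -12 False t17.6 dock [-12.2 -60.1 181.8] F [0.3 8.9 0.3] w0.5
turn -20 False t18.0 dock [-20.3 -60.1 181.6] F [ 0.7  9.2 -1.7] w-0.1
turn -45 True t19.0 dock [-33.1 -59.2 182.1] F [12.   8.2 -3. ] w0.0
```

```bash
python3 - <<'E'
from h import *
c=bot.read_camera("side"); cv2.imwrite("pics/side5.png",cv2.resize(c["image"][150:290,150:330],None,fx=4,fy=4))
E
```

```text
(no output)
```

View pics/side5.png

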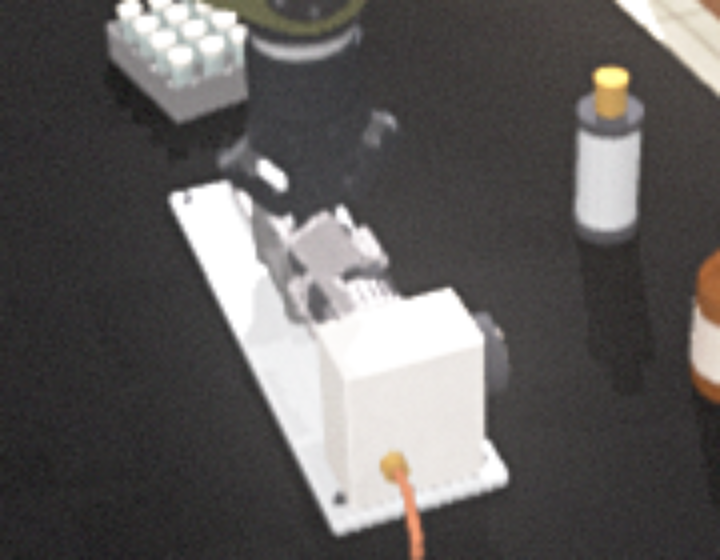

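The lever (325,250) now leans to the −x side and sits against its stop. Letting it spring forward under control while holding it over.

```bash
python3 - <<'E'
from h import *
for y in (-56,-53,-50,-47,-44,-40):
    bot.servo_line(W(-33.3,y,182),speed=25); st(f"fwd {y}")
bot.servo_line(W(-27,-36,182),speed=40); st("off")
bot.servo_line(W(-22,-34,290),speed=150); 
bot.move_to(W(-60,200,300),Q); st("clear")
for n in("top","side"):
    c=bot.read_camera(n); np.savez(n+"2.npz",**c); P=cloud(c); d=(P-O)@np.array([ex,ey,ez]).T
    m=(d[...,0]<-25)&(d[...,0]>-85)&(d[...,2]>140)&(d[...,2]<200)&(abs(d[...,1]+35)<50)
    q=d[m]; print(n,m.sum(),"lever min/max",np.percentile(q,[2,98],axis=0).round(1).tolist())
    w=q[(q[:,1]>-48)]; print("  y-plate angle",np.median(np.arctan2(w[:,0],w[:,2]-90)))
    m=(abs(d[...,0])<22)&(d[...,2]>95)&(d[...,2]<122)&(d[...,1]>60)&(d[...,1]<200); print("  cart end",np.percentile(d[m][:,1],99))
    cv2.imwrite(f"pics/{n}9.png",cv2.resize(c["image"][150:290,150:330] if n=="side" else c["image"][170:260,185:355],None,fx=4,fy=4))
E
```

```text
fwd -56 t19.4 dock [-32.4 -55.3 182.4] F [ 9.2  8.1 -1.6] w-0.1
fwd -53 t19.7 dock [-32.4 -52.4 182.4] F [ 7.4  8.5 -0.5] w-0.4
fwd -50 t19.9 dock [-32.4 -49.5 182.5] F [8.  6.9 0.2] w-0.1
fwd -47 t20.2 dock [-32.3 -46.6 182.5] F [7.9 5.7 1.3] w-0.1
fwd -44 t20.5 dock [-32.2 -44.2 182.8] F [ 6.2 -1.5  3.4] w-0.0
fwd -40 t20.8 dock [-32.2 -40.6 182.9] F [ 6.7 -4.9  4.4] w-0.1
off t21.1 dock [-27.2 -35.9 181.7] F [ 0.4 -0.4 -0.5] w0.1
clear t22.9 dock [-59.8 199.2 299.6] F [ 0.5 -0.1 -0.2] w-0.2
top 186 lever min/max [[-57.2, -59.6, 150.1], [-29.2, -15.6, 198.7]]
  y-plate angle -0.47474708018239103
  cart end 147.2478718030217
side 154 lever min/max [[-55.2, -63.5, 147.2], [-25.2, -22.0, 199.1]]
  y-plate angle -0.4668284147286661
  cart end 149.87841686419048
```

View pics/top9.png

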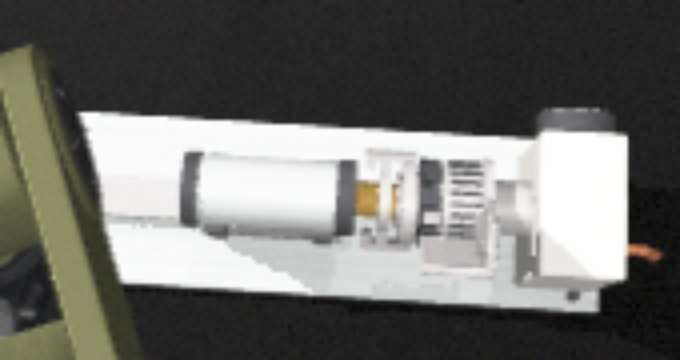

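The top view shows the lever (460,255) on the −x side. Its y span is −59.6 to −15.6, matching the forward position it started in (−59.8 to −15.2). The cartridge is home and the gripper is clear.

```bash
python3 - <<'E'
from h import *
st("end"); bot.finish_job()
E
```

```text
end t23.0 dock [-59.5 198.8 299.8] F [ 0.2 -0.2 -0.5] w-0.1
the job is handed in; nothing more can be done
```

The cartridge is home and the collar is locked. I pushed the cartridge to its hard stop, then drew the collar back about 14 mm by its lever. I turned it to the locked stop, let it spring forward under control, and backed the gripper off clear. I handed the job in at 23.0 s of the 58 s allowed.

Last checks:
- **Cartridge:** the rear face is at y ≈ 147–150 mm, where home is 150. The top camera reads 147 and the side camera 150. It met the hard stop at the same point on two pushes.
- **Collar forward:** the lever spans y −59.6 to −15.6 mm, against −59.8 to −15.2 at the start. The spring force dropped away where the lever was first touched.
- **Locked side:** the lever plate reads −0.47 rad by one camera and −0.47 by the other. Locked is −0.5, and the notch has about 0.1 rad of play.
- **Clear of everything:** the force on the tool was about 0 at the end. I did not measure the other bench items again; no planned path came near them.

The first turning move stopped early on its 9 N limit, at about 4 mm. I took that as friction and went on with an 18 N limit without trouble. The turn ended at x = −33 mm, not the −27 I had estimated, which I put down to the fingertips being narrower than assumed.

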